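# Load the tape stand with the yellow rolls

## Robot

A 7-joint arm with a two-finger parallel gripper is mounted at the origin on a cart in front of the work surface, level with it; the furniture and walls round the work are solid. World frame = base frame: x ahead of the robot, y to its left, z up, the work surface at z = 0. Lengths are in m, angles in rad, forces in N, time in s.
With the tool pointing down it reaches from about 0.4 to 0.85 m from the base axis. Payload 10.4 kg.
Tool frame: the origin (TCP) lies between the finger pads; the fingertips stand 22 mm ahead of it and the grasp point (between the pads) lies 3 mm ahead of it; z points along the fingers, y is the line along which they close (so a half turn about z gives the same grasp; the last joint's range is limited). The gripper opens to 85 mm and grips with 20 to 120 N. Pads are 22 mm wide; open, the fingers measure 114 mm over their backs; the gripper's body (76 mm by 85 mm) begins 54 mm behind the grasp point. The pads swing forward as they close: fully open they stand 13 mm farther back than shut.
Start: joints at [1.315, 0.332, -0.065, 1.46, 0.022, 1.35, -0.088], TCP at [0.144, -0.608, 0.253] pointing down, gripper open.
Joint ranges: [-2.6, 2.6], [-0.5, 2.12], [-1.47, 1.34], [0.16, 2.42], [-1.27, 4.41], [0.06, 2.06], [-2.6, 2.6]. Speed limits (rad/s): [2.22, 2.22, 2.79, 2.79, 3.14, 3.14, 3.14].

## Interface

Orientations are given as a unit quaternion [x, y, z, w].
In Python, from workcell import manip, camera, ticket, boxes_of, outline_of gives the robot as it stands.
- The arm moves only by the tool carry_out, never from a script. Its argument "deltas" is a list of rows, each a list of 5 numbers: the shift along the tool's x, y, z as a fraction of full scale, then the turn about the tool's z as a fraction of full scale, then the opening, from -1 (shut) to 1 (fully open), so that 0 is half open. In form: [[tx, ty, tz, spin, gripper], ...]. A call has 1 to 20 rows; each row is the pose to reach, as a shift and turn from the pose commanded when the call began, along the tool's axes at that moment; what a row does not reach only later rows make up. Full scale, the value 1, is 150 mm for a shift and 30 degrees for a turn. A row lasts 1/8 s, in which the tool goes at most 62.5 mm and 10.7 degrees, less where a joint would pass 70% of its speed; a pose out of reach is approached as far as the arm can. A call with a number of a shift or a turn outside -1 to 1 is refused whole. A call with a gripper value outside its range is refused whole. The fingers move at their own pace and stop on an object; "force" is the grip in N (left out, the last holds). Time passes only in rows, so rows that repeat a pose let the fingers close. It gives the time, the measured TCP pose, the force, the opening and the grip force at its end, in the units of the state.
- manip.get_obs(): the state, without advancing time (a new reading comes with each control period).
- camera(name): name is "side" or "top" or "wrist"; returns a dict with "img" (480x640x3 uint8, red, green, blue), "depth" (480x640 float32, m along the optical axis (not along the pixel's ray), 0 where there is no reading), "vertical_fov" (degrees; the focal length in pixels is half the picture's height over the tangent of half this angle, whatever the lens; pixels are square), "cx", "cy" (the principal point, pixels), "R" (3x3) and "t" (3): a world point X has camera coordinates R X + t. Camera axes: x right, y down, z forward; pixel columns grow to the right and rows downward; lengths in m; the calibration is good to about 2 mm. A picture is of the moment at which its call begins.
- ticket.hand_in(): hands the job in; it is judged then, once.
Trained networks look in a picture, given as the dict that the camera call returned (one of the last four; its "shot" number tells which), for a name from the list of things; names that differ only in an ending like _2 or _b are one class to them, and where a whole thing is asked for, a point or a joint stands for the part that bears it (a point fixed in the world has none). Each returns a list of dicts, best first, with "conf" (0 to 1); they miss things now and then, are a little off and sometimes report something else, mostly with a low value. They report only what shows in the picture. A call takes as long as a camera call. They do not tell look-alikes from the thing itself.
- boxes_of(query, picture): "position" ([x, y, z] in m, in world coordinates, good to about 4 mm: the middle of the surface that is visible of it).
- outline_of(query, picture): "region" (480x640 bool, what is visible of it).
The state is a dict: "clock": time; "joint_pos": joint angles; "joint_velocities": joint speeds; "tau": joint torques, N m; "position": TCP position; "ee_rot": TCP orientation; "ft_force": force on the tool from outside, world axes, zero at the start; "torque": the same for the moment, N m; "grip_width": opening from 0.0 (shut) to 1.0 (fully open); "grasp_force": force on a finger pad.
Only numpy, scipy, OpenCV 4.12 (cv2) and the standard library are available. Lean on these libraries where they do the work, as an engineer would, in place of code of your own. Each camera call takes 0.05 s, during which the arm holds its last target. There are 200 camera calls.

## Task

Take the rod by its dark wooden handle off the two-forked tape stand, thread it through both yellow tape rolls standing in their white holder and lift them out together on the rod. Then hang the loaded rod back in the two forks as it was, handle at the same end and with both rolls hanging between the forks, and let go.

Things in the scene. Friction and masses are not known exactly. Their poses are not given: they have to be found in the camera images.
- rod_grip (a point): Centre of the rod's dark wooden handle (18 mm diameter, 60 mm long, level; whole rod 90 g, balancing 100 mm along it): grasp here from above. The steel rod, 10 mm diameter, runs along this frame's +y; its round tip is 215 mm from here, a 26 mm collar at 34-38 mm. It starts in the stand's forks, +y along the stand's +y (roughly robot's left), the handle overhanging at the right.
- stand: Fixed stand: wooden base 86 x 160 x 10 mm (x, y, z), two dark steel Y forks open at the top at y = -65 and +65 mm. Origin: centre of the base's underside, on the desk; z up, y along the rod. V mouths 54 mm wide across x, tips 103 mm above the desk. A resting rod's axis is 80 mm above the desk at x = 0; as found the handle's centre is at y = -130 mm. Yaw varies by 12 degrees.
- yellow_a_mid (a point): Centre of one yellow tape roll: outer diameter 64, bore 44, width 22 mm, 30 g, loose, on edge, bore axis level along this frame's y (roughly robot's left-right), centre 70 mm above the desk. Its white fixed holder, 86 mm deep, 70 mm along the axis, is at most 60 mm high and leaves the bores clear. A twin holder has two blue rolls; the holders swap places.
- yellow_b_mid (a point): Centre of the other yellow tape roll, of the same size, beside the first in the same holder, bores in line, 32 mm between centres. A roll hanging on the rod has its centre 17 mm below the rod's axis, so it reaches 49 mm below that axis.
Not all that is in view belongs to the job. Leave any red or turquoise look-alike of the part that bears yellow_a_mid alone.

How it is judged:
By the outcome, as a careful person would: the job done as asked, in the order asked, and still so for the second after the job is handed in, with the robot touching nothing.
It also fails if it takes over 59 s, if anything falls off the work surface, if the arm or the gripper's body presses on something with over 40 N, if the wrist force passes 120 N, or if a joint passes its speed limit or range.

## Working session

There is one attempt and no reset: what is moved stays moved. The work goes in short steps, Python scripts to look and compute and a tool call to move; the robot and the scene stay as the last step left them, time stands still between calls to the robot, and variables do not carry over. Pictures are saved under pics/ and viewed, at most 10 in all, crops included, and the job is handed in when it is done.

Besides the shell and the picture viewer there is one more tool, called after "Request:" by a JSON object that holds its "name" and its "arguments". carry_out: Moves the arm, as the interface text tells. Its arguments: {"type":"object","properties":{"deltas":{"type":"array","items":{"type":"array","items":{"type":"number"}}},"force":{"type":"number"}},"required":["deltas"]}

```bash
mkdir -p pics; ls; cat > h.py <<'E'
import numpy as np, cv2
from workcell import manip, camera, ticket, boxes_of, outline_of
def cloud(c):
    f=240/np.tan(np.radians(c["vertical_fov"])/2)
    d=c["depth"]; v,u=np.mgrid[:480,:640]
    P=np.stack([(u-c["cx"])/f*d,(v-c["cy"])/f*d,d],-1)
    return (P-np.array(c["t"]))@np.array(c["R"])
def save(c,n): cv2.imwrite("pics/"+n,c["img"][:,:,::-1])
def proj(c,X):
    f=240/np.tan(np.radians(c["vertical_fov"])/2)
    q=np.array(c["R"])@np.array(X)+np.array(c["t"]); return (q[0]/q[2]*f+c["cx"],q[1]/q[2]*f+c["cy"])
E
python3 - <<'E'
from h import *
o=manip.get_obs(); print({k:np.round(v,3) for k,v in o.items()})
ims=[]
for n in ["side","top"]:
    c=camera(n); save(c,n+"0.png"); print(n,c["vertical_fov"],c["cx"],c["cy"],np.round(c["R"],3).tolist(),np.round(c["t"],3))
    for q in ["rod_grip","stand","yellow_a_mid"]:
        for b in boxes_of(q,c): print(q,round(b["conf"],2),np.round(b["position"],3),np.round(proj(c,b["position"])))
E
```

```text
pics
{'clock': np.float64(0.0), 'joint_pos': array([ 1.315,  0.333, -0.065,  1.461,  0.022,  1.35 , -0.088]), 'joint_velocities': array([-0.   , -0.   , -0.   , -0.001,  0.   , -0.001, -0.001]), 'tau': array([-0.0000e+00, -6.2546e+01,  4.9000e-02, -3.9160e+01,  1.6000e-02,
        1.0000e-02,  0.0000e+00]), 'position': array([ 0.144, -0.608,  0.253]), 'ee_rot': array([ 0.993,  0.116, -0.   , -0.001]), 'ft_force': array([ 0.504,  0.144, -0.854]), 'torque': array([ 0.   , -0.034,  0.024]), 'grasp_force': np.float64(0.0), 'grip_width': np.float64(0.994)}
side 57.21852388222138 320.2288983341956 233.55336606900133 [[-0.894, -0.447, -0.005], [-0.234, 0.479, -0.846], [0.381, -0.756, -0.533]] [0.505 0.183 0.713]
rod_grip 0.91 [ 0.633 -0.136  0.087] [320. 188.]
stand 0.74 [ 0.634 -0.069  0.008] [307. 231.]
yellow_a_mid 0.9 [0.436 0.166 0.011] [344. 322.]
yellow_a_mid 0.81 [0.427 0.042 0.087] [378. 250.]
top 44.08977824551109 313.1152490292571 250.71773535981632 [[-0.015, -1.0, -0.01], [-0.99, 0.016, -0.142], [0.143, 0.008, -0.99]] [0.059 0.555 1.271]
rod_grip 0.79 [ 0.641 -0.155  0.084] [408. 207.]
stand 0.87 [ 0.627 -0.095  0.013] [377. 220.]
yellow_a_mid 0.85 [0.427 0.034 0.102] [322. 307.]
yellow_a_mid 0.76 [0.442 0.159 0.01 ] [265. 304.]
yellow_a_mid 0.6 [ 0.458 -0.086  0.016] [375. 295.]
```

View pics/top0.png

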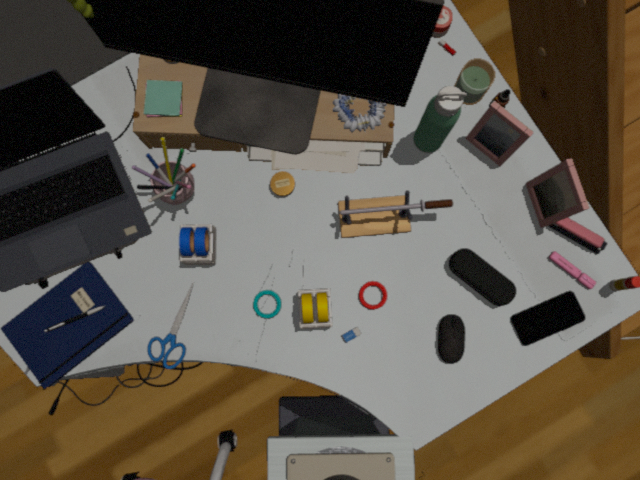

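View pics/side0.png

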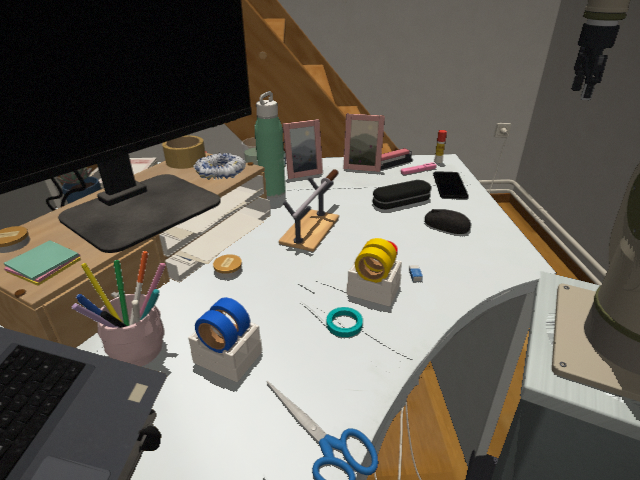

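The yellow rolls stand in the holder at top (307,307) and (322,307). Things that could be mistaken for them are the red ring at (373,295), the turquoise ring at (267,304), the blue rolls at (194,243), and a tan disc at (283,183). The rod lies on the stand with its dark handle at (438,204) and its tip near (345,210). I choose the yellow pair and will measure it now.

```bash
python3 - <<'E'
from h import *
for n in ["top","side"]:
    c=camera(n); P=cloud(c); hsv=cv2.cvtColor(c["img"],cv2.COLOR_RGB2HSV)
    print(n)
    r=outline_of("rod_grip",c)
    for x in r[:2]:
        m=x["region"]&(c["depth"]>0); Q=P[m]; Q=Q[(Q[:,2]>.065)&(Q[:,2]<.11)]
        if len(Q)<10: continue
        l=cv2.fitLine(Q[:,:2].astype(np.float32),cv2.DIST_HUBER,0,.01,.01).ravel()
        d=l[:2]*np.sign(l[1]); s=(Q[:,:2]-l[2:])@d
        print("rod",x["conf"],len(Q),"yaw",np.degrees(np.arctan2(-d[0],d[1])),"ends",l[2:]+d*s.min(),l[2:]+d*s.max(),"len",np.ptp(s),"z",np.percentile(Q[:,2],[10,50,90]))
    for x in outline_of("stand",c)[:1]:
        Q=P[x["region"]&(c["depth"]>0)]; Q=Q[abs(Q[:,2]-.01)<.006]
        print("stand",x["conf"],cv2.minAreaRect((Q[:,:2]*1000).astype(np.float32)))
    for nm,lo,hi in [("yellow",20,33)]:
        m=(hsv[...,0]>=lo)&(hsv[...,0]<=hi)&(hsv[...,1]>150)&(hsv[...,2]>60)&(c["depth"]>0)
        Q=P[m]; Q=Q[(Q[:,2]>.04)&(Q[:,2]<.12)&(abs(Q[:,0]-.43)<.08)&(abs(Q[:,1]-.04)<.08)]
        print(nm,len(Q),Q.min(0),Q.max(0),Q.mean(0),cv2.minAreaRect((Q[:,:2]*1000).astype(np.float32)))
    if n=="top":
        a=cv2.resize(c["img"][180:340,240:470],None,fx=3,fy=3,interpolation=cv2.INTER_CUBIC); cv2.imwrite("pics/crop.png",a[:,:,::-1])
        # white holder
        m=(np.abs(P[...,0]-.43)<.08)&(np.abs(P[...,1]-.04)<.07)&(P[...,2]>.035)&(P[...,2]<.065)&(hsv[...,1]<70); Q=P[m]
        print("holder",len(Q),cv2.minAreaRect((Q[:,:2]*1000).astype(np.float32)))
E
```

```text
top
rod 0.84 635 yaw 3.9328885 ends [ 0.64894538 -0.25023351] [ 0.63234298 -0.00874369] len 0.24205985544962139 z [0.08093558 0.08535116 0.08986611]
stand 0.87 ((638.543701171875, -91.37840270996094), (87.42052459716797, 162.78555297851562), 4.007392883300781)
yellow 589 [0.39808761 0.02288801 0.0428818 ] [0.45885963 0.07871825 0.11079285] [0.42768847 0.04944791 0.09564338] ((428.430419921875, 50.24050521850586), (59.87889862060547, 55.62320327758789), 3.023029327392578)
holder 481 ((429.7533264160156, 48.41542053222656), (80.33145904541016, 69.92816162109375), 2.7921290397644043)
side
rod 0.76 319 yaw 3.6505764 ends [ 0.64387867 -0.24607692] [ 0.62862665 -0.00702064] len 0.23954232448261215 z [0.07929016 0.08341406 0.08742625]
stand 0.69 ((635.0006713867188, -87.5443344116211), (86.18858337402344, 161.7729949951172), 3.692833185195923)
yellow 936 [0.39429374 0.02348862 0.04007172] [0.4566798  0.08004286 0.10300041] [0.42204494 0.05838822 0.0838564 ] ((425.5347900390625, 51.763427734375), (62.39545822143555, 56.48381042480469), 0.12747864425182343)
```

View pics/crop.png

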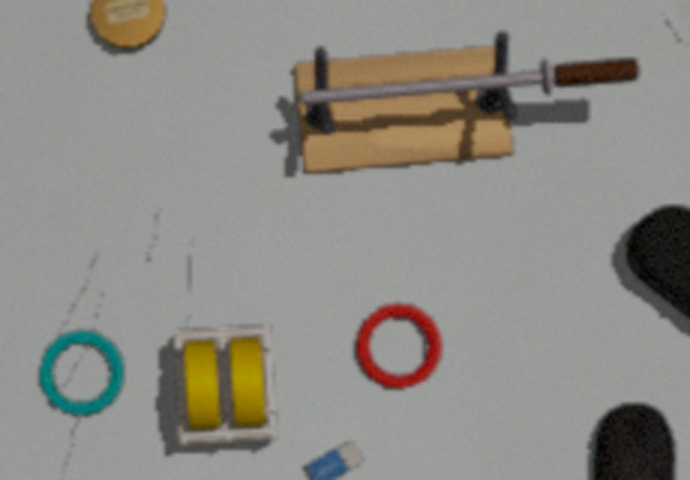

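The crop confirms two yellow rolls upright in the white holder, and the red and turquoise rings lie flat and separate. The rod's dark handle overhangs at the right, and the rod's yaw is about 3.8°.

```bash
cat >> h.py <<'E'
# start pose: list of (x,y,z,yawdeg of tool x); prints move fractions for each waypoint in turn
def plan(wps,start=None):
    if start is None:
        o=manip.get_obs(); q=o["ee_rot"]; p=np.array(o["position"]); yaw=2*np.degrees(np.arctan2(q[1],q[0]))
        yaw=(yaw+180)%360-180
        print("now",o["clock"],np.round(p,4),round(yaw,2),"grip",o["grip_width"],o["grasp_force"],"F",np.round(o["ft_force"],1))
    else: p=np.array(start[:3]); yaw=start[3]
    for w in wps:
        d=np.array(w[:3])-p; a=np.radians(yaw); 
        t=[d[0]*np.cos(a)+d[1]*np.sin(a), d[0]*np.sin(a)-d[1]*np.cos(a), -d[2]]
        print(w,"->",np.round(np.array(t)/.15,3),round(-(w[3]-yaw)/30,3)); p=np.array(w[:3]); yaw=w[3]
E
python3 - <<'E'
from h import *
plan([(.27,-.51,.25,33),(.395,-.413,.25,53),(.52,-.315,.25,73),(.645,-.218,.2,93.8)])
E
```

```text
now 0.7 [ 0.1442 -0.6081  0.2533] 13.34 grip 0.9965765064787427 0.0 F [-0.3  0.4  0.2]
(0.27, -0.51, 0.25, 33) -> [ 0.967 -0.443  0.022] -0.655
(0.395, -0.413, 0.25, 53) -> [ 1.051 -0.088 -0.   ] -0.667
(0.52, -0.315, 0.25, 73) -> [ 1.023  0.272 -0.   ] -0.667
(0.645, -0.218, 0.2, 93.8) -> [0.862 0.608 0.333] -0.693
```

Request:
{"name": "carry_out", "arguments": {"deltas": [[0.4, -0.18, 0.01, -0.3, 1], [0.75, -0.35, 0.02, -0.55, 1], [0.967, -0.443, 0.022, -0.655, 1], [0.967, -0.443, 0.022, -0.655, 1]]}}

```text
clock: 1.2
position: [0.2728, -0.5083, 0.2503]
ee_rot: [0.958, 0.286, 0.0, 0.0]
ft_force: [-1.1, -0.1, -0.3]
grip_width: 0.999
grasp_force: 0.0
```

Request:
{"name": "carry_out", "arguments": {"deltas": [[0.4, -0.03, 0, -0.3, 1], [0.8, -0.07, 0, -0.55, 1], [1, -0.088, 0, -0.667, 1], [1, -0.088, 0, -0.667, 1]]}}

```text
clock: 1.7
position: [0.3898, -0.4166, 0.25]
ee_rot: [0.894, 0.447, 0.0, 0.0]
ft_force: [-0.7, -0.9, 0.6]
grip_width: 0.998
grasp_force: 0.0
```

Request:
{"name": "carry_out", "arguments": {"deltas": [[0.4, 0.1, 0, -0.3, 1], [0.8, 0.2, 0, -0.55, 1], [1, 0.272, 0, -0.667, 1], [1, 0.272, 0, -0.667, 1]]}}

```text
clock: 2.2
position: [0.5122, -0.322, 0.2496]
ee_rot: [0.804, 0.595, 0.0, -0.0]
ft_force: [-0.6, -0.7, -0.6]
grip_width: 1.0
grasp_force: 0.0
```

```bash
python3 - <<'E'
from h import *
plan([(.645,-.218,.2,93.8),(.645,-.218,.083,93.8)])
print(manip.get_obs()["joint_pos"])
E
```

```text
now 2.2 [ 0.5122 -0.322   0.2496] 73.04 grip 0.999719393494727 0.0 F [-0.6 -0.7 -0.6]
(0.645, -0.218, 0.2, 93.8) -> [0.921 0.644 0.331] -0.692
(0.645, -0.218, 0.083, 93.8) -> [0.   0.   0.78] -0.0
[ 0.84549979  0.32544528 -0.45059031  1.50305959  0.14296647  1.34618409
  0.08754472]
```

Request:
{"name": "carry_out", "arguments": {"deltas": [[0.4, 0.28, 0.12, -0.3, 1], [0.75, 0.5, 0.25, -0.55, 1], [0.921, 0.644, 0.331, -0.692, 1], [0.921, 0.644, 0.331, -0.692, 1], [0.921, 0.644, 0.331, -0.692, 1]]}}

```text
clock: 2.82
position: [0.6431, -0.2215, 0.2]
ee_rot: [0.685, 0.728, -0.001, 0.0]
ft_force: [0.5, -0.7, -0.4]
grip_width: 1.001
grasp_force: 0.0
```

```bash
python3 - <<'E'
from h import *
plan([(.645,-.218,.083,93.8)])
c=camera("wrist"); save(c,"w1.png"); P=cloud(c); hsv=cv2.cvtColor(c["img"],cv2.COLOR_RGB2HSV)
for x in outline_of("rod_grip",c)[:2]:
    m=x["region"]&(c["depth"]>0); Q=P[m]; Q=Q[(Q[:,2]>.06)&(Q[:,2]<.11)]
    l=cv2.fitLine(Q[:,:2].astype(np.float32),cv2.DIST_HUBER,0,.01,.01).ravel(); d=l[:2]*np.sign(l[1]); s=(Q[:,:2]-l[2:])@d
    print(x["conf"],len(Q),np.degrees(np.arctan2(-d[0],d[1])),l[2:]+d*s.min(),l[2:]+d*s.max(),np.ptp(s))
print([ (b["conf"],np.round(b["position"],4)) for b in boxes_of("rod_grip",c)])
E
```

```text
now 2.825 [ 0.6431 -0.2215  0.2   ] 93.49 grip 1.0007625239520173 0.0 F [ 0.5 -0.7 -0.4]
(0.645, -0.218, 0.083, 93.8) -> [0.022 0.014 0.78 ] -0.01
0.57 4719 3.990706 [ 0.64784894 -0.25040619] [ 0.63499306 -0.06612903] 0.18472505029952863
[(0.73, array([ 0.645 , -0.1659,  0.0824]))]
```

View pics/w1.png

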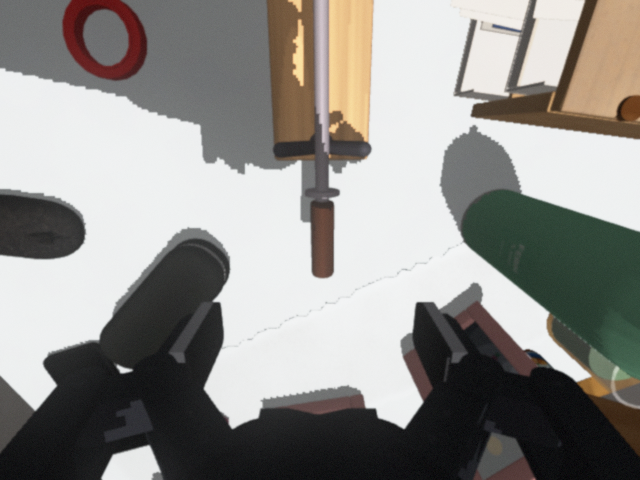

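The handle spans (322,203) to (322,275), midway between the open fingers. The bottle at (540,250) and the picture frames stay clear of the descent.

Request:
{"name": "carry_out", "arguments": {"deltas": [[0, 0.015, 0.3, 0, 1], [0, 0.015, 0.55, 0, 1], [0, 0.015, 0.78, 0, 1], [0, 0.015, 0.78, 0, 1], [0, 0.015, 0.78, 0, 1]]}}

```text
clock: 3.6
position: [0.6471, -0.219, 0.0854]
ee_rot: [0.684, 0.73, 0.0, 0.001]
ft_force: [-0.2, 0.1, 1.4]
grip_width: 1.001
grasp_force: 0.0
```

```bash
python3 - <<'E'
from h import *
plan([(.6458,-.2205,.083,93.9)])
E
```

```text
now 3.6 [ 0.6471 -0.219   0.0854] 93.7 grip 1.000781417366102 0.0 F [-0.2  0.1  1.4]
(0.6458, -0.2205, 0.083, 93.9) -> [-0.01  -0.009  0.016] -0.007
```

Request:
{"name": "carry_out", "arguments": {"deltas": [[-0.01, -0.009, 0.01, 0, -0.3], [-0.01, -0.009, 0.01, 0, -0.6], [-0.01, -0.009, 0.01, 0, -1], [-0.01, -0.009, 0.01, 0, -1], [-0.01, -0.009, 0.01, 0, -1], [-0.01, -0.009, 0.01, 0, -1], [-0.01, -0.009, 0.01, 0, -1], [-0.01, -0.009, 0.01, 0, -1]], "force": 90}}

```text
clock: 4.6
position: [0.6455, -0.2195, 0.082]
ee_rot: [0.683, 0.73, 0.0, 0.0]
ft_force: [2.0, 0.6, 0.8]
grip_width: 0.176
grasp_force: 87.8
```

```bash
python3 - <<'E'
from h import *
plan([])
E
```

```text
now 4.6 [ 0.6455 -0.2195  0.082 ] 93.77 grip 0.175598556684227 87.75058150291443 F [2.  0.6 0.8]
```

Request:
{"name": "carry_out", "arguments": {"deltas": [[0, 0, -0.15, 0, -1], [0, 0, -0.35, 0, -1], [0, 0, -0.6, 0, -1], [0, 0, -0.78, 0, -1], [0, 0, -0.78, 0, -1]]}}

```text
clock: 5.22
position: [0.6462, -0.2199, 0.2026]
ee_rot: [0.683, 0.73, 0.001, 0.002]
ft_force: [0.3, 0.9, -1.3]
grip_width: 0.183
grasp_force: 87.8
```

```bash
cat >> h.py <<'E'
def rodfit(n):
    c=camera(n); P=cloud(c)
    for x in outline_of("rod_grip",c)[:1]:
        m=x["region"]&(c["depth"]>0); m=cv2.erode(m.astype(np.uint8),np.ones((2,2)))>0; Q=P[m]; z=np.median(Q[:,2]); Q=Q[abs(Q[:,2]-z)<.04]
        l=cv2.fitLine(Q.astype(np.float32),cv2.DIST_HUBER,0,.01,.01).ravel(); d=l[:3]*np.sign(l[1]); s=(Q-l[3:])@d
        print(n,"rod",round(x["conf"],2),len(Q),"yaw",np.degrees(np.arctan2(-d[0],d[1])),"pitch",np.degrees(np.arcsin(d[2])),"ends",l[3:]+d*s.min(),l[3:]+d*s.max())
    return c,P
E
python3 - <<'E'
from h import *
plan([(.543,-.222,.2,93.3),(.441,-.225,.2,92.9),(.441,-.225,.076,92.9)])
rodfit("side"); c,P=rodfit("top"); save(c,"top1.png")
m=(abs(P[...,0]-.441)<.08)&(abs(P[...,1]+.225)<.06)&(P[...,2]>.008)&(P[...,2]<.1); Q=P[m]
for lo in np.arange(.36,.53,.02):
    q=Q[abs(Q[:,0]-lo)<.01]; print(round(lo,2),len(q),q[:,2].max() if len(q) else 0, q[:,1].max() if len(q) else 0)
E
```

```text
now 5.225 [ 0.6462 -0.2199  0.2026] 93.76 grip 0.18272497682721542 87.8292989730835 F [ 0.3  0.9 -1.3]
(0.543, -0.222, 0.2, 93.3) -> [ 0.031 -0.687  0.017] 0.015
(0.441, -0.225, 0.2, 92.9) -> [ 0.019 -0.68  -0.   ] 0.013
(0.441, -0.225, 0.076, 92.9) -> [0.    0.    0.827] -0.0
side rod 0.86 216 yaw 3.1515698 pitch -0.45948082 ends [ 0.63967441 -0.21125324  0.20082927] [ 0.62844698 -0.0073436   0.19919151]
top rod 0.56 300 yaw 3.546532 pitch -1.5020342 ends [ 0.6436039  -0.2102001   0.20341759] [ 0.63147593 -0.01451781  0.19827667]
0.36 108 0.041770145710882084 -0.22231477420845625
0.38 248 0.04021789687459184 -0.22334619228837854
0.4 188 0.037110617035788336 -0.21263186390250377
0.42 20 0.022628026731633194 -0.17435254375492895
0.44 0 0 0
0.46 0 0 0
0.48 11 0.036765251827783695 -0.1829901331772806
0.5 109 0.046561933857104186 -0.25890948243529766
0.52 86 0.044650635715530164 -0.25375980528413417
```

Request:
{"name": "carry_out", "arguments": {"deltas": [[0.01, -0.25, 0.02, 0, -1], [0.02, -0.6, 0.02, 0.01, -1], [0.04, -0.95, 0.02, 0.02, -1], [0.04, -1, 0.02, 0.02, -1], [0.04, -1, 0.02, 0.02, -1]]}}

```text
clock: 6.05
position: [0.495, -0.2237, 0.1957]
ee_rot: [0.687, 0.726, -0.0, 0.0]
ft_force: [0.0, -0.1, -1.4]
grip_width: 0.18
grasp_force: 88.1
```

```bash
python3 - <<'E'
from h import *
plan([(.441,-.225,.11,92.9),(.441,-.225,.080,92.9)])
rodfit("side"); rodfit("top")
E
```

```text
now 6.05 [ 0.495  -0.2237  0.1957] 93.14 grip 0.17994159348692085 88.13345432281494 F [ 0.  -0.1 -1.4]
(0.441, -0.225, 0.11, 92.9) -> [ 0.011 -0.36   0.572] 0.008
(0.441, -0.225, 0.08, 92.9) -> [0.  0.  0.2] -0.0
side rod 0.55 291 yaw 3.322552 pitch -1.0528517 ends [ 0.49243097 -0.24257381  0.19720406] [ 0.47892363 -0.00990745  0.19292097]
top rod 0.58 450 yaw 3.308531 pitch -1.2716787 ends [ 0.49577757 -0.21327092  0.19963784] [ 0.48433581 -0.0153474   0.19523688]
```

Request:
{"name": "carry_out", "arguments": {"deltas": [[0.01, -0.2, 0, 0.01, -1], [0.01, -0.36, 0.1, 0.01, -1], [0.01, -0.36, 0.35, 0.01, -1], [0.01, -0.36, 0.6, 0.01, -1], [0.01, -0.36, 0.76, 0.01, -1], [0.01, -0.36, 0.76, 0.01, -1], [0.01, -0.36, 0.76, 0.01, -1]]}}

```text
clock: 7.12
position: [0.4422, -0.2249, 0.0828]
ee_rot: [0.689, 0.725, 0.0, 0.0]
ft_force: [-0.0, 0.9, -1.7]
grip_width: 0.178
grasp_force: 88.2
```

```bash
python3 - <<'E'
from h import *
plan([(.434,-.08,.080,92.9)])
c,P=rodfit("side"); save(c,"side2.png"); c,P=rodfit("top")
hsv=cv2.cvtColor(c["img"],cv2.COLOR_RGB2HSV)
m=(hsv[...,0]>=20)&(hsv[...,0]<=33)&(hsv[...,1]>150)&(hsv[...,2]>60)&(c["depth"]>0)
Q=P[m]; Q=Q[(Q[:,2]>.04)&(Q[:,2]<.12)&(abs(Q[:,0]-.43)<.08)&(abs(Q[:,1]-.04)<.08)]
print(Q.mean(0),cv2.minAreaRect((Q[:,:2]*1000).astype(np.float32)))
E
```

```text
now 7.125 [ 0.4422 -0.2249  0.0828] 92.9 grip 0.1779960811011377 88.22202444076538 F [-0.   0.9 -1.7]
(0.434, -0.08, 0.08, 92.9) -> [ 0.968 -0.006  0.019] -0.0
side rod 0.63 304 yaw 2.9806921 pitch -0.77257067 ends [ 0.44005711 -0.24060214  0.08402852] [ 0.42808362 -0.01065168  0.08092351]
top rod 0.94 348 yaw 2.9578469 pitch -1.453862 ends [ 0.44194127 -0.21077136  0.08730126] [ 0.43194656 -0.01733823  0.08238535]
[0.42775959 0.04933424 0.09601629] ((428.344482421875, 49.85456085205078), (59.78993606567383, 55.02131652832031), 2.934570550918579)
```

View pics/side2.png

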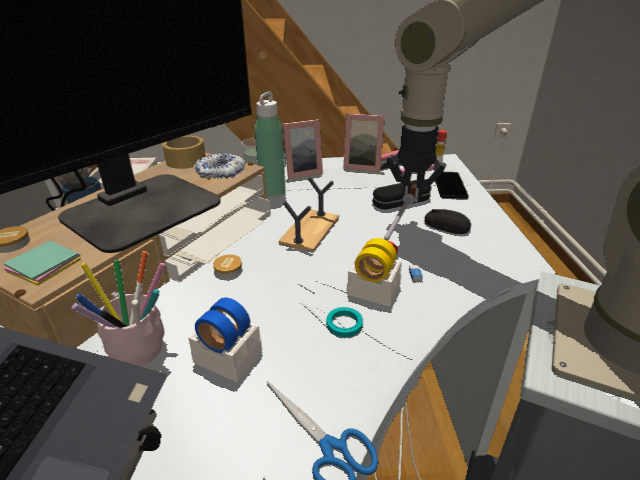

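The rod points at the yellow bores at (378,258), level and in line with them. I'll thread it forward.

Request:
{"name": "carry_out", "arguments": {"deltas": [[0.15, 0, 0.01, 0, -1], [0.3, 0, 0.015, 0, -1], [0.45, 0, 0.015, 0, -1], [0.6, 0, 0.015, 0, -1], [0.75, 0, 0.015, 0, -1], [0.9, 0, 0.015, 0, -1], [0.97, 0, 0.015, 0, -1], [0.97, 0, 0.015, 0, -1]]}}

```text
clock: 8.32
position: [0.4341, -0.0796, 0.0799]
ee_rot: [0.689, 0.725, 0.0, 0.0]
ft_force: [-0.7, -0.2, -0.8]
grip_width: 0.182
grasp_force: 88.2
```

```bash
python3 - <<'E'
from h import *
plan([(.434,-.08,.2,92.9)])
c=camera("side"); P=cloud(c); a=cv2.resize(c["img"][180:330,280:480],None,fx=4,fy=4,interpolation=cv2.INTER_CUBIC); cv2.imwrite("pics/side3.png",a[:,:,::-1])
c,P=rodfit("top")
hsv=cv2.cvtColor(c["img"],cv2.COLOR_RGB2HSV)
m=(hsv[...,0]>=20)&(hsv[...,0]<=33)&(hsv[...,1]>150)&(hsv[...,2]>60)&(c["depth"]>0)
Q=P[m]; Q=Q[(Q[:,2]>.04)&(Q[:,2]<.12)&(abs(Q[:,0]-.43)<.08)&(abs(Q[:,1]-.04)<.08)]
print(Q.mean(0),cv2.minAreaRect((Q[:,:2]*1000).astype(np.float32)))
E
```

```text
now 8.325 [ 0.4341 -0.0796  0.0799] 92.92 grip 0.1817597849265016 88.21215748786926 F [-0.7 -0.2 -0.8]
(0.434, -0.08, 0.2, 92.9) -> [-0.003 -0.001 -0.8  ] 0.001
top rod 0.66 227 yaw 2.9406974 pitch -1.0756984 ends [ 0.43307092 -0.05120206  0.08287982] [0.42385066 0.12828523 0.0795052 ]
[0.42770022 0.04966048 0.09560171] ((428.3210144042969, 50.37110137939453), (59.98699951171875, 54.32420349121094), 2.5861127376556396)
```

View pics/side3.png

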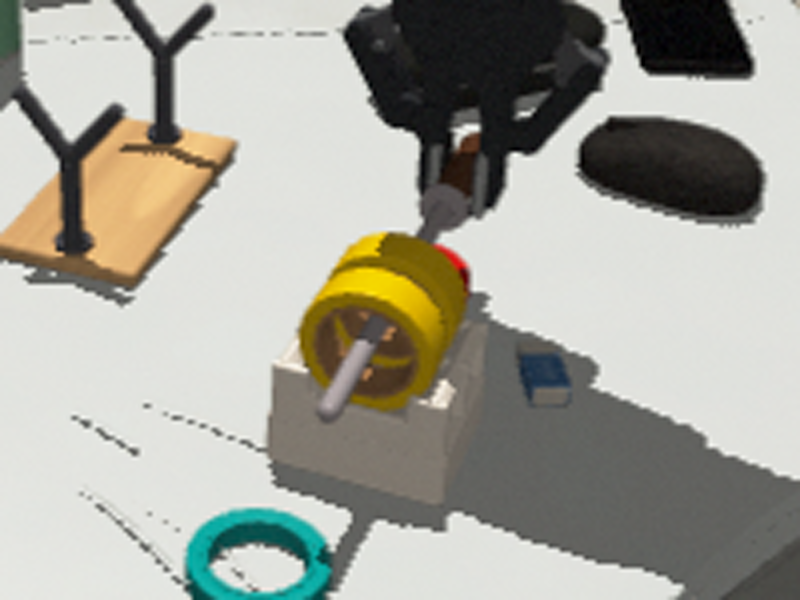

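The rod passes through both bores; its tip emerges at crop (330,408). I'll lift slowly.

Request:
{"name": "carry_out", "arguments": {"deltas": [[0, 0, -0.04, 0, -1], [0, 0, -0.09, 0, -1], [0, 0, -0.14, 0, -1], [0, 0, -0.2, 0, -1], [0, 0, -0.27, 0, -1], [0, 0, -0.35, 0, -1], [0, 0, -0.45, 0, -1], [0, 0, -0.55, 0, -1], [0, 0, -0.65, 0, -1], [0, 0, -0.74, 0, -1], [0, 0, -0.8, 0, -1], [0, 0, -0.8, 0, -1]]}}

```text
clock: 9.98
position: [0.4342, -0.0797, 0.2001]
ee_rot: [0.689, 0.725, 0.0, 0.0]
ft_force: [0.8, 0.1, -2.1]
grip_width: 0.186
grasp_force: 88.1
```

```bash
cat >> h.py <<'E'
def rolls(n):
    c,P=rodfit(n); hsv=cv2.cvtColor(c["img"],cv2.COLOR_RGB2HSV)
    m=(hsv[...,0]>=20)&(hsv[...,0]<=33)&(hsv[...,1]>150)&(hsv[...,2]>60)&(c["depth"]>0)
    p=np.array(manip.get_obs()["position"]); q=P-p
    m&=(abs(q[...,0])<.08)&(q[...,1]>.02)&(q[...,1]<.26)&(abs(q[...,2])<.08)
    Q=P[m]; print(n,"rolls",len(Q),"y",Q[:,1].min(),Q[:,1].max(),"z",Q[:,2].min(),Q[:,2].max(),cv2.minAreaRect((Q[:,:2]*1000).astype(np.float32)))
    return c
E
python3 - <<'E'
from h import *
plan([])
c=rolls("side"); a=cv2.resize(c["img"][150:330,250:490],None,fx=3,fy=3,interpolation=cv2.INTER_CUBIC); cv2.imwrite("pics/side4.png",a[:,:,::-1]); rolls("top")
E
```

```text
now 9.975 [ 0.4342 -0.0797  0.2001] 92.86 grip 0.18573270190087138 88.11379909515381 F [ 0.8  0.1 -2.1]
side rod 0.6 296 yaw 2.736137 pitch -1.3161271 ends [ 0.43095733 -0.10222579  0.20215081] [0.41968744 0.13359067 0.19672679]
side rolls 989 y 0.023211384033821236 0.0799871973472478 z 0.1459503825323144 0.21009464409459372 ((425.42315673828125, 51.25215530395508), (61.798744201660156, 55.350341796875), 2.7015364170074463)
top rod 0.63 289 yaw 3.2561462 pitch -1.4924496 ends [ 0.43335093 -0.05240941  0.20192239] [0.42297336 0.12999973 0.19716221]
top rolls 680 y 0.02277319581531548 0.07628966415415117 z 0.17703886188959542 0.21415011946455895 ((426.4913635253906, 49.941287994384766), (59.83175277709961, 53.01070785522461), 2.52422833442688)
```

View pics/side4.png

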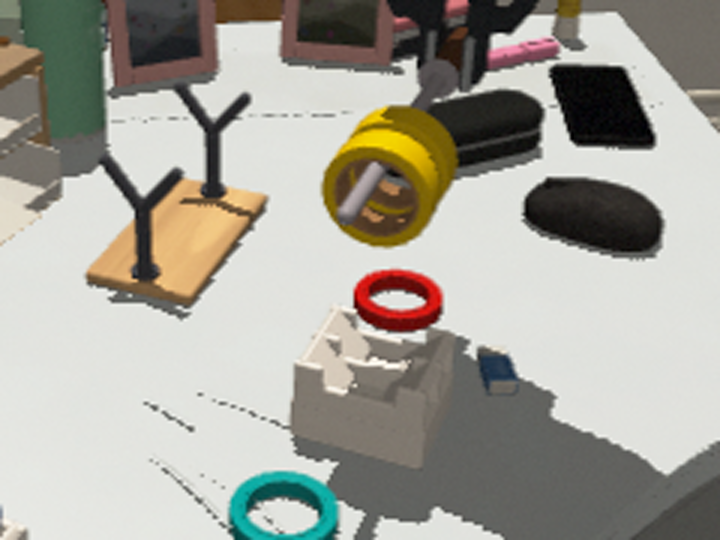

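```bash
python3 - <<'E'
from h import *
plan([(.54,-.15,.2,93.3),(.6458,-.2195,.2,93.8)])
E
```

```text
now 10.175 [ 0.4336 -0.0796  0.1991] 92.87 grip 0.17957582734897948 88.1107485294342 F [-0.6  0.1 -1.3]
(0.54, -0.15, 0.2, 93.3) -> [-0.504  0.685 -0.006] -0.014
(0.6458, -0.2195, 0.2, 93.8) -> [-0.503  0.677 -0.   ] -0.017
```

Request:
{"name": "carry_out", "arguments": {"deltas": [[-0.02, 0.03, 0, 0, -1], [-0.06, 0.08, 0, 0, -1], [-0.11, 0.15, 0, 0, -1], [-0.17, 0.23, 0, -0.01, -1], [-0.23, 0.31, 0, -0.01, -1], [-0.29, 0.4, 0, -0.01, -1], [-0.35, 0.48, 0, -0.01, -1], [-0.41, 0.56, 0, -0.015, -1], [-0.46, 0.63, 0, -0.015, -1], [-0.49, 0.67, 0, -0.015, -1], [-0.504, 0.685, 0, -0.015, -1]]}}

```text
clock: 11.55
position: [0.5406, -0.1501, 0.1995]
ee_rot: [0.686, 0.727, 0.0, -0.0]
ft_force: [-0.3, -0.2, -2.7]
grip_width: 0.18
grasp_force: 88.1
```

Request:
{"name": "carry_out", "arguments": {"deltas": [[-0.02, 0.03, 0, 0, -1], [-0.06, 0.08, 0, 0, -1], [-0.11, 0.15, 0, 0, -1], [-0.17, 0.23, 0, -0.01, -1], [-0.23, 0.31, 0, -0.01, -1], [-0.29, 0.4, 0, -0.01, -1], [-0.35, 0.48, 0, -0.01, -1], [-0.41, 0.56, 0, -0.015, -1], [-0.46, 0.63, 0, -0.015, -1], [-0.49, 0.67, 0, -0.015, -1], [-0.503, 0.677, 0, -0.015, -1], [-0.503, 0.677, 0, -0.015, -1]]}}

```text
clock: 13.05
position: [0.646, -0.2195, 0.1996]
ee_rot: [0.684, 0.73, -0.0, 0.0]
ft_force: [-0.5, 0.1, -1.3]
grip_width: 0.182
grasp_force: 88.1
```

```bash
python3 - <<'E'
from h import *
plan([(.6455,-.2195,.13,93.8),(.6455,-.2195,.084,93.8)])
rolls("side"); rolls("top")
E
```

```text
now 13.05 [ 0.646  -0.2195  0.1996] 93.76 grip 0.1822144000739768 88.11792969703674 F [-0.5  0.1 -1.3]
(0.6455, -0.2195, 0.13, 93.8) -> [ 0.    -0.003  0.464] -0.001
(0.6455, -0.2195, 0.084, 93.8) -> [0.    0.    0.307] -0.0
side rod 0.63 216 yaw -89.56845 pitch -54.741608 ends [ 0.6145828  -0.10203308  0.20086948] [ 0.64792575 -0.10178194  0.15370361]
side rolls 642 y -0.11855362693655137 -0.057951224897820564 z 0.14503925121219138 0.2091343754944925 ((635.5327758789062, -88.20372009277344), (64.29737854003906, 57.484291076660156), 3.744612455368042)
top rolls 706 y -0.11932502928560919 -0.06221516135457223 z 0.15260871209258403 0.2140296897468889 ((636.1132202148438, -90.37055206298828), (61.09061050415039, 53.60378646850586), 4.955224990844727)
```

Request:
{"name": "carry_out", "arguments": {"deltas": [[0, 0, 0.05, 0, -1], [0, 0, 0.13, 0, -1], [0, 0, 0.22, 0, -1], [0, 0, 0.31, 0, -1], [0, 0, 0.4, 0, -1], [0, 0, 0.48, 0, -1], [0, 0, 0.55, 0, -1], [0, 0, 0.61, 0, -1], [0, 0, 0.66, 0, -1], [0, 0, 0.7, 0, -1], [0, 0, 0.73, 0, -1], [0, 0, 0.75, 0, -1], [0, 0, 0.765, 0, -1], [0, 0, 0.775, 0, -1], [0, 0, 0.775, 0, -1]]}}

```text
clock: 15.12
position: [0.6461, -0.2194, 0.0834]
ee_rot: [0.683, 0.73, -0.0, 0.0]
ft_force: [-1.4, -0.3, -0.7]
grip_width: 0.181
grasp_force: 88.2
```

```bash
python3 - <<'E'
from h import *
plan([])
c=rolls("side"); rolls("top")
a=cv2.resize(c["img"][140:270,250:420],None,fx=4,fy=4,interpolation=cv2.INTER_CUBIC); cv2.imwrite("pics/side5.png",a[:,:,::-1])
E
```

```text
now 15.125 [ 0.6461 -0.2194  0.0834] 93.77 grip 0.18132919559884883 88.18055391311646 F [-1.4 -0.3 -0.7]
side rod 0.51 120 yaw 3.9835587 pitch -1.1194116 ends [ 0.64162049 -0.21960604  0.08579554] [ 0.62704787 -0.01034495  0.0816967 ]
side rolls 550 y -0.11684415577336192 -0.023518449981160688 z 0.008534031903314301 0.09597226704629191 ((633.4296264648438, -77.46240997314453), (84.08842468261719, 69.92756652832031), 59.681026458740234)
top rod 0.85 277 yaw 3.5601594 pitch -0.88389057 ends [ 0.64492706 -0.2126783   0.08738653] [ 0.63251382 -0.01316174  0.08430243]
top rolls 618 y -0.12295946691625832 -0.06207068552354391 z 0.0072377675703896496 0.09947373486115232 ((636.3522338867188, -92.4983901977539), (59.62944412231445, 57.92708206176758), 4.567776203155518)
```

View pics/side5.png

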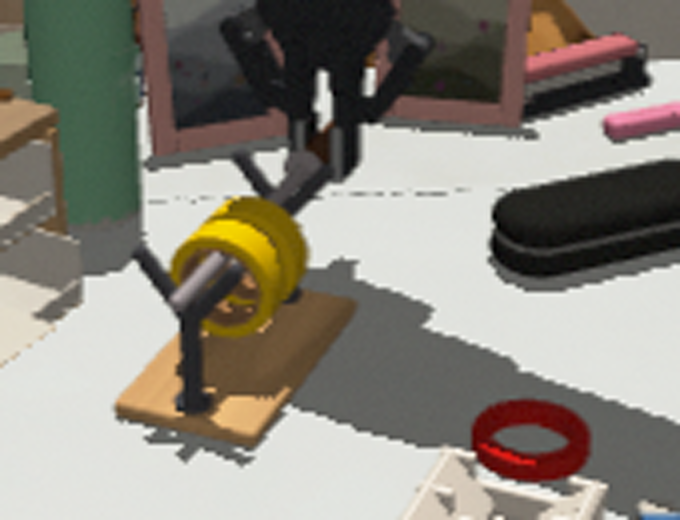

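The rod sits in both V mouths with both rolls between the forks. I'll lower it the last 1–2 mm and then open gently.

Request:
{"name": "carry_out", "arguments": {"deltas": [[0, 0, 0.006, 0, -1], [0, 0, 0.012, 0, -1], [0, 0, 0.012, 0, -1]], "force": 20}}

```text
clock: 15.7
position: [0.6462, -0.2195, 0.0818]
ee_rot: [0.683, 0.73, 0.0, 0.0]
ft_force: [-0.6, 0.4, 3.9]
grip_width: 0.18
grasp_force: 88.5
```

Request:
{"name": "carry_out", "arguments": {"deltas": [[0, 0, 0, 0, -0.6], [0, 0, 0, 0, -0.55], [0, 0, 0, 0, -0.5], [0, 0, 0, 0, -0.4], [0, 0, 0, 0, -0.2], [0, 0, 0, 0, 0], [0, 0, 0, 0, 0.3], [0, 0, 0, 0, 0.6], [0, 0, 0, 0, 0.6], [0, 0, 0, 0, 0.6]]}}

```text
clock: 16.95
position: [0.6461, -0.2195, 0.0816]
ee_rot: [0.683, 0.73, 0.0, 0.0]
ft_force: [-1.3, -0.4, 0.4]
grip_width: 0.801
grasp_force: 0.0
```

```bash
python3 - <<'E'
from h import *
plan([])
rolls("side"); rolls("top")
E
```

```text
now 16.95 [ 0.6461 -0.2195  0.0816] 93.77 grip 0.8013182326829555 0.0 F [-1.3 -0.4  0.4]
side rod 0.68 135 yaw 4.0176654 pitch -0.47628614 ends [ 0.64218753 -0.23911003  0.08399779] [ 0.62602665 -0.00901818  0.08208034]
side rolls 558 y -0.1150635734462363 -0.024153499794419636 z 0.009187871375280014 0.0944408425460056 ((632.3479614257812, -69.55427551269531), (90.81999969482422, 60.833099365234375), 88.39669036865234)
top rolls 620 y -0.11935633729783704 -0.06203855537951059 z 0.00751101174398511 0.10059051609835701 ((636.4586181640625, -90.37016296386719), (59.88710403442383, 53.557334899902344), 4.7062859535217285)
```

Released and level. I'll retreat straight up.

Request:
{"name": "carry_out", "arguments": {"deltas": [[0, 0, -0.1, 0, 0.7], [0, 0, -0.25, 0, 0.7], [0, 0, -0.45, 0, 0.7], [0, 0, -0.7, 0, 0.7], [0, 0, -0.9, 0, 0.7], [0, 0, -1, 0, 0.7], [0, 0, -1, 0, 0.7], [0, 0, -1, 0, 0.7], [0, 0, -1, 0, 0.7], [0, 0, -1, 0, 0.7], [0, 0, -1, 0, 0.7], [0, 0, -1, 0, 0.7]]}}

```text
clock: 18.65
position: [0.646, -0.2194, 0.2315]
ee_rot: [0.683, 0.73, -0.0, -0.0]
ft_force: [0.6, -0.6, 0.6]
grip_width: 0.849
grasp_force: 0.0
```

```bash
python3 - <<'E'
from h import *
plan([])
c,P=rodfit("side"); rodfit("top")
a=cv2.resize(c["img"][140:270,250:420],None,fx=4,fy=4,interpolation=cv2.INTER_CUBIC); cv2.imwrite("pics/side6.png",a[:,:,::-1])
E
```

```text
now 18.65 [ 0.646  -0.2194  0.2315] 93.77 grip 0.8489888246517417 0.0 F [ 0.6 -0.6  0.6]
side rod 0.65 127 yaw 3.4756126 pitch -0.7272978 ends [ 0.64155381 -0.24280815  0.08443734] [ 0.62728067 -0.00780295  0.08144858]
top rod 0.67 411 yaw 3.92592 pitch -0.9498732 ends [ 0.64763132 -0.25025965  0.08694489] [ 0.63120729 -0.01093882  0.08296764]
```

View pics/side6.png

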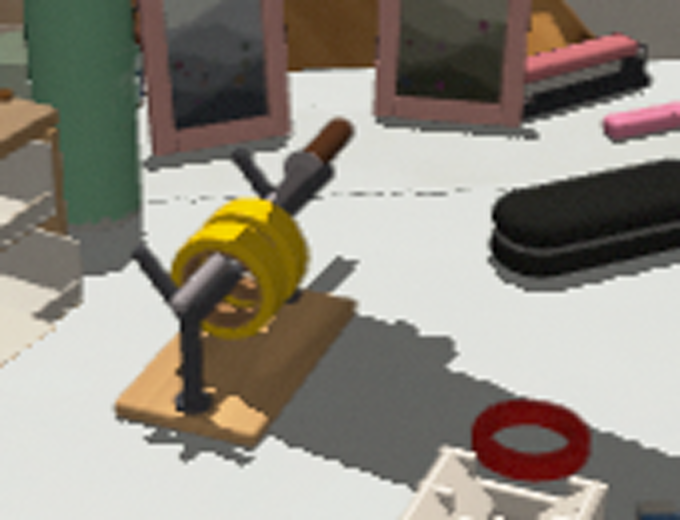

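The loaded rod rests in both forks with the handle at the original end, both rolls hang between the forks, and the gripper is clear.

```bash
python3 -c "
from h import *
print(ticket.hand_in())"
```

```text
the job is handed in; nothing more can be done
None
```

The rod is back in both forks with its handle at the original end and both yellow rolls hanging between the forks; the gripper has let go and is clear, and I handed the job in at about 19 s of the 59 s allowed, with no verdict returned.

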